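# Shut the vacuum line and fit its missing U-bolt clamp

## Robot

A 6-joint arm with a two-finger parallel gripper is mounted at the origin on a cart in front of the work surface, level with it; the furniture and walls round the work are solid. World frame = base frame: x ahead of the robot, y to its left, z up, the work surface at z = 0. Lengths are in m, angles in rad, forces in N, time in s.
With the tool pointing down it reaches from about 0.2 to 0.875 m from the base axis. Payload 3.4 kg.
Tool frame: the origin (TCP) lies between the finger pads; the fingertips stand 25 mm ahead of it and the grasp point (between the pads) lies 6 mm ahead of it (r.nose_length is the z of the fingertips in the tool frame, in m); z points along the fingers, x is the direction in which the jaws open and shut, and the axes are right-handed (so a half turn about z gives the same grasp; the last joint's range is limited). The gripper opens to 94 mm and grips with 3 to 60 N. Pads are 16 mm wide; open, the fingers measure 119 mm over their backs; the gripper's body (75 mm by 177 mm) begins 78 mm behind the grasp point.
Start: joints at [1.075, 0.276, 1.505, -0, 1.361, -0.121], TCP at [0.211, 0.535, 0.23] pointing down, gripper open.
Joint ranges: [-2.89, 2.89], [-0.75, 2.08], [0.22, 2.7], [-1.18, 4.32], [0.11, 2.71], [-2.7, 2.7]. Speed limits (rad/s): [2.57, 2.57, 3.14, 3.14, 3.14, 3.14].

## Interface

Orientations are given as a unit quaternion [w, x, y, z].
In Python, from plant import r, gripper_to, inverse_kinematics, vision, models, telemetry gives the robot as it stands. Calls block until the motion is done:
- r.move_to(position, orientation): joint-space move of the TCP to a pose.
- r.move_l(position, rot=None, vel=0.15, guard=None): straight line of the TCP; rot=None keeps the orientation; vel is the mean speed in m/s. With guard (N) it stops when the force on the tool has changed by that much, and returns True; else False.
- r.movej(angles): joint-space move.
- gripper_to(opening, f_grip=None): finger opening in m; f_grip is the grip in N (None keeps the last); returns when the fingers have stopped.
- r.hold(seconds).
- inverse_kinematics(position, orientation): joint angles nearest the present ones, or None.
- vision.snapshot(name): name is "scene" or "top"; returns the picture (384x512x3 uint8, red, green, blue); there is no depth.
- vision.get_calibration(name): a dict with "fx", "fy", "cx", "cy" (pixels), "position" and "orientation" of the camera in the world. Camera axes: x right, y down, z forward; pixel columns grow to the right and rows downward; lengths in m; the calibration is good to about 2 mm. A picture is of the moment at which its call begins. get_calibration takes no time and is no camera call.
A pose or a line that the arm cannot do raises r.PlanningError and nothing moves.
- r.sign_off(): hands the job in, once; it reports no verdict.
Trained networks look in the newest picture that a camera, given by its name, has taken for a name from the list of things; names that differ only in an ending like _2 or _b are one class to them, and where a whole thing is asked for, a point or a joint stands for the part that bears it (a point fixed in the world has none). Each returns a list of dicts, best first, with "score" (0 to 1); they miss things now and then, are a little off and sometimes report something else, mostly with a low value. They report only what shows in the picture. A call takes as long as a camera call. They do not tell look-alikes from the thing itself.
- models.boxes_of(thing, camera): "at" ([x, y, z] in m, in world coordinates, good to about 4 mm: the middle of the surface that is visible of it).
- models.regions_of(thing, camera): "pixels" (384x512 bool, what is visible of it).
- models.mark_of(thing, camera): "at" ([x, y, z] in m, in world coordinates, good to about 4 mm: a listed point, or the origin of a listed thing).
Readings, each from a call of its own:
- telemetry.current_t(): time.
- telemetry.current_joints(): joint angles.
- telemetry.current_dq(): joint speeds.
- telemetry.current_joint_efforts(): joint torques, N m.
- telemetry.current_ee_pos(): TCP position.
- telemetry.current_tool_rot(): TCP orientation.
- telemetry.current_wrist_force(): force on the tool from outside, world axes, zero at the start.
- telemetry.current_torque(): the same for the moment, N m.
- telemetry.current_opening(): finger opening in m.
Only numpy, scipy, OpenCV 4.12 (cv2) and the standard library are available. Lean on these libraries where they do the work, as an engineer would, in place of code of your own. Each camera call takes 0.05 s, during which the arm holds its last target. There are 200 camera calls.

## Task

Isolate the vacuum line first: push the knob on its valve in and turn it one position clockwise (seen from above) to shut, not past it, so that it springs back up there. Then take from the storage block the one U-bolt that fits, pass its two legs round the pipe and through both holes of the empty bracket at once, and leave it upright and fully home on the pipe, ready for its nuts. Leave the other U-bolts in the block, and the bottle and the two jars where they stand.

Things in the scene. Friction and masses are not known exactly. Their poses are not given: they have to be found in the camera images.
- vacuum_line: Fixed grey base plate, 112 x 300 x 10 mm (origin under its centre), with a level steel pipe, 38 mm thick, axis 76 mm above the worktop, along its y axis. At y = +100 mm the valve body (60 x 56 mm, 102 mm high, knob on top), at +20 a bridge bracket with its U-bolt already fitted, at -60 the same bracket empty, at -112 to -152 a flange (55 mm) and black gauge head.
- bracket_seat (a point): Where the middle of the seated medium U-bolt belongs: 60.5 mm above the worktop, over the middle of the empty bracket. y axis along the pipe to the valve, z up; its two round vertical holes lie 25 mm either side along x. Holes 11 mm wide, countersunk, in a plate from 46 to 54 mm above the worktop. Seated: bow on the pipe's top (95 mm up), leg tips 18 mm, highest point 103 mm up.
- selector_grip (a point): Point on the vertical axis of the valve's round black ribbed knob, 152 mm above the worktop while up, 15 mm below its top. The knob is 44 mm in diameter, from 127 to 167 mm above the worktop; below it a thin stem and the dark bonnet (58 mm wide, top 116 mm). Its x axis points to the white line on the knob's top and side. White marks on the bonnet show its three places.
- selector (a joint): Angle of the round knob, rad, growing clockwise seen from above: 0 at the start (pump), 1.047 the next place (shut: white line square across the pipe), 2.094 the last (vent). Locked in each place until the knob is pushed in 5 mm; then it turns almost freely. Let go within about 0.1 rad of a place it snaps up there; between places it stays down.
- selector_push (a joint): How far the knob is pushed in (downwards), m: 0 up and locked, 0.005 or more free to turn, 0.007 bottomed. A spring pushes back with 3 N at the top and 6.5 N at the bottom.
- ubolt_medium_mid (a point): Medium steel U-bolt of 8 mm round rod, half-way up its 85 mm height on its centre line: legs 50 mm apart between centres (58 mm over all, 42 mm inside), rounded tips. Legs spaced along its x axis; y square to the U; z up from tips to bow. Starts upright, bow up, legs in a slot of the storage block, tips 8 mm above the worktop.
- ubolt_small_mid (a point): Small steel U-bolt of 8 mm rod, half-way up its 71 mm height: legs 34 mm apart between centres (42 mm over all). Axes as for the medium one; also upright in the storage block.
- ubolt_large_mid (a point): Large steel U-bolt of 8 mm rod, half-way up its 103 mm height: legs 66 mm apart between centres (74 mm over all). Axes as for the medium one; also upright in the storage block.
- storage_block: Fixed grey plastic block, 106 x 196 x 40 mm, origin under its centre. Three slots along its x axis, each 86 mm long, 9.5 mm wide and 32 mm deep, at y = -62, 0 and +62 mm; one U-bolt stands in each, its legs in the slot; which stands where varies.
- wash_bottle: Loose wash bottle, white with a red cap and bent spout, 66 mm wide, 195 mm high; origin under the middle of its outline (66 x 106 mm with the spout, body centre 20 mm along its y axis). Leave it.
- jar: Loose white jar with a blue cap, 62 mm wide, 92 mm high; origin under its centre. Leave it.
- small_jar: Loose white jar with a white cap, 52 mm wide, 78 mm high; origin under its centre. Leave it.
Things that resemble listed ones, but are neither listed nor needed, are in the scene too. Leave any blue look-alike of the part that bears ubolt_medium_mid alone.

How it is judged:
By the outcome, as a careful person would: the job done as asked, in the order asked, and still so for the second after the job is handed in, with the robot touching nothing.
It also fails if it takes over 58 s, if anything falls off the work surface, if the arm or the gripper's body presses on something with over 40 N, if the wrist force passes 120 N, or if a joint passes its speed limit or range.

## Working session

There is one attempt and no reset: what is moved stays moved. The work goes in short steps, each a Python script; the robot and the scene stay as the last script left them, time stands still between calls to the robot, and variables do not carry over. Pictures are saved under pics/ and viewed, about 8 in all and at most 12, crops included, and the job is handed in when it is done.

```bash
ls; mkdir -p pics; python3 - <<'E'
from plant import r, vision, models, telemetry
import cv2
for c in ("scene","top"):
    im=vision.snapshot(c); cv2.imwrite(f"pics/{c}0.png",im[:,:,::-1])
    k=vision.get_calibration(c); print(c,k)
    for n in ["vacuum_line","bracket_seat","selector_grip","ubolt_medium_mid","ubolt_small_mid","ubolt_large_mid","storage_block","wash_bottle","jar","small_jar"]:
        print(n,[(round(d["score"],2),[round(float(v),3) for v in d["at"]]) for d in models.mark_of(n,c)][:4])
print(telemetry.current_t(), r.nose_length)
E
python3 -c "
import cv2,numpy as np
a=[cv2.imread(f'pics/{c}0.png') for c in('scene','top')]
" 
```

```text
pics
scene {'fx': 353.92497369063295, 'fy': 353.92497369063295, 'cx': 254.81571173506595, 'cy': 191.19829221247852, 'position': array([-0.04108962,  0.50681159,  0.51643187]), 'orientation': array([ 0.23007637, -0.36245121,  0.77603781, -0.46201656])}
vacuum_line [(0.67, [0.561, -0.196, 0.003])]
bracket_seat [(0.8, [0.536, -0.25, 0.061])]
selector_grip [(0.57, [0.595, -0.104, 0.148])]
ubolt_medium_mid [(0.76, [0.514, 0.195, 0.048]), (0.71, [0.498, 0.334, 0.041]), (0.69, [0.571, 0.055, 0.049]), (0.52, [0.6, 0.325, 0.04])]
ubolt_small_mid [(0.6, [0.453, 0.203, 0.044])]
ubolt_large_mid [(0.62, [0.572, 0.19, 0.057])]
storage_block [(0.81, [0.518, 0.197, 0.003]), (0.29, [0.685, -0.264, 0.001])]
wash_bottle [(0.62, [0.69, -0.263, -0.0])]
jar [(0.82, [0.688, 0.19, 0.001])]
small_jar [(0.71, [0.466, -0.122, -0.0])]
top {'fx': 466.3586055412595, 'fy': 466.3586055412595, 'cx': 255.91411922987035, 'cy': 192.36495084526976, 'position': array([0.33585722, 0.04490629, 1.35448438]), 'orientation': array([ 0.05856804, -0.6948097 ,  0.71384158, -0.06511116])}
vacuum_line [(0.82, [0.559, -0.196, -0.001])]
bracket_seat [(0.57, [0.541, -0.252, 0.064]), (0.27, [0.574, 0.193, 0.062]), (0.19, [0.56, -0.192, -0.001])]
selector_grip [(0.82, [0.597, -0.098, 0.154])]
ubolt_medium_mid [(0.59, [0.568, 0.05, 0.045]), (0.57, [0.595, 0.326, 0.041]), (0.52, [0.514, 0.195, 0.046]), (0.41, [0.502, 0.327, 0.042])]
ubolt_small_mid [(0.52, [0.453, 0.205, 0.045]), (0.17, [0.516, 0.196, 0.048])]
ubolt_large_mid [(0.51, [0.574, 0.195, 0.062])]
storage_block [(0.95, [0.511, 0.2, -0.003])]
wash_bottle [(0.88, [0.684, -0.268, 0.001])]
jar [(0.8, [0.686, 0.19, -0.004])]
small_jar [(0.66, [0.469, -0.116, -0.004])]
1.1 0.025
```

View pics/scene0.png

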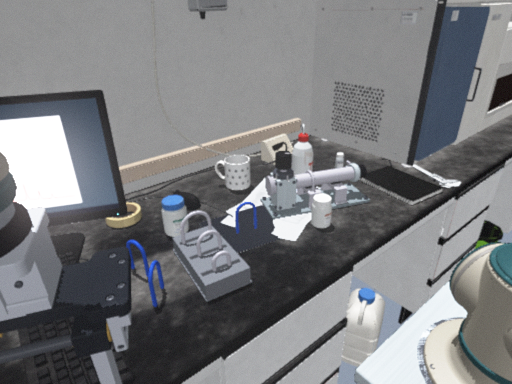

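View pics/top0.png

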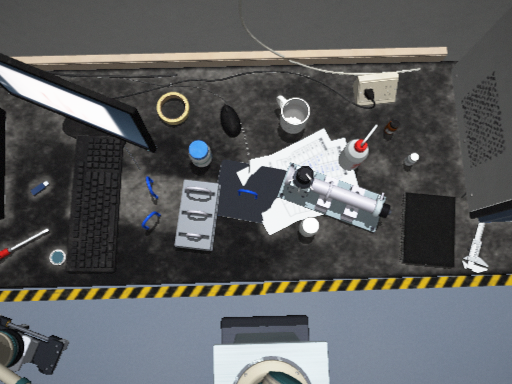

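```bash
cat > h.py <<'E'
from plant import r, gripper_to, inverse_kinematics, vision, models, telemetry
import numpy as np, cv2
from scipy.spatial.transform import Rotation as R
def down(yaw):
    "tool pointing down, jaw axis at world angle yaw (rad)"
    q=(R.from_euler('z',yaw)*R.from_euler('x',np.pi)).as_quat()
    return np.array([q[3],q[0],q[1],q[2]])
def st(tag=""):
    print(tag,"t",round(telemetry.current_t(),2),"p",np.round(telemetry.current_ee_pos(),4),"F",np.round(telemetry.current_wrist_force(),1),"M",np.round(telemetry.current_torque(),2),"op",round(telemetry.current_opening(),4))
E
python3 - <<'E'
from h import *
acc={}
for i in range(2):
  for c in ("scene","top"):
    vision.snapshot(c)
    for n in ["bracket_seat","selector_grip","ubolt_medium_mid","vacuum_line"]:
        for d in models.mark_of(n,c):
            if d["score"]>.35: print(n,c,np.round(d["at"],4))
im=vision.snapshot("top"); st()
a=cv2.resize(im[150:235,270:395],None,fx=5,fy=5,interpolation=2)
cv2.imwrite("pics/c1.png",a[:,:,::-1])
im=vision.snapshot("scene")
b=cv2.resize(im[140:235,150:370],None,fx=3.6,fy=3.6,interpolation=2)
cv2.imwrite("pics/c2.png",b[:,:,::-1])
for y in (69,129,9,-51,-111,-171,85,-95):
    print(y,np.round(inverse_kinematics([.596,-.101,.16],down(np.radians(y))) if inverse_kinematics([.596,-.101,.16],down(np.radians(y))) is not None else np.nan,2), np.round(telemetry.current_tool_rot(),2) if y==69 else "")
E
```

```text
bracket_seat scene [ 0.5365 -0.2536  0.0609]
selector_grip scene [ 0.5948 -0.103   0.1524]
ubolt_medium_mid scene [0.5007 0.3299 0.0432]
ubolt_medium_mid scene [0.5163 0.1924 0.0461]
ubolt_medium_mid scene [0.5691 0.0568 0.0455]
ubolt_medium_mid scene [0.6    0.3254 0.0415]
ubolt_medium_mid scene [6.901e-01 1.878e-01 3.000e-04]
vacuum_line scene [ 0.5629 -0.1942  0.0031]
vacuum_line scene [ 0.4652 -0.1192  0.0029]
bracket_seat top [ 0.5394 -0.2521  0.0626]
selector_grip top [ 0.598  -0.0987  0.1545]
ubolt_medium_mid top [0.5686 0.0519 0.0465]
ubolt_medium_mid top [0.5002 0.3284 0.0452]
ubolt_medium_mid top [0.5948 0.3262 0.0404]
ubolt_medium_mid top [0.5158 0.1937 0.0471]
vacuum_line top [ 0.5592 -0.1952  0.0007]
bracket_seat scene [ 0.5342 -0.2506  0.0589]
selector_grip scene [ 0.5935 -0.104   0.149 ]
ubolt_medium_mid scene [0.5125 0.1928 0.0482]
ubolt_medium_mid scene [0.4999 0.3295 0.0437]
ubolt_medium_mid scene [0.5989 0.3301 0.0398]
ubolt_medium_mid scene [0.5684 0.0537 0.0479]
vacuum_line scene [ 0.5605 -0.195   0.0012]
bracket_seat top [ 0.5384 -0.2489  0.0598]
selector_grip top [ 0.5964 -0.1016  0.1532]
ubolt_medium_mid top [0.5181 0.1956 0.0464]
ubolt_medium_mid top [ 0.5593 -0.1944  0.0017]
ubolt_medium_mid top [0.4991 0.3294 0.0445]
ubolt_medium_mid top [0.5697 0.0505 0.0432]
ubolt_medium_mid top [0.5977 0.3258 0.0419]
vacuum_line top [ 0.5597 -0.1922 -0.0014]
 t 2.15 p [0.2105 0.5351 0.2305] F [-0.3 -0.3 -0.5] M [0.02 0.02 0.04] op 0.0938
69 [-0.28  0.37  1.55 -0.    1.22 -1.49] [-0.    0.83  0.56  0.  ]
129 [-0.28  0.37  1.55  0.    1.22 -2.53] 
9 [-0.28  0.37  1.55 -0.    1.22 -0.44] 
-51 [-0.28  0.37  1.55 -0.    1.22  0.61] 
-111 [-0.28  0.37  1.55 -0.    1.22  1.65] 
-171 [-0.28  0.37  1.55  0.    1.22  2.7 ] 
85 [-0.28  0.37  1.55  0.    1.22 -1.77] 
-95 [-0.28  0.37  1.55 -0.    1.22  1.38]
```

View pics/c1.png

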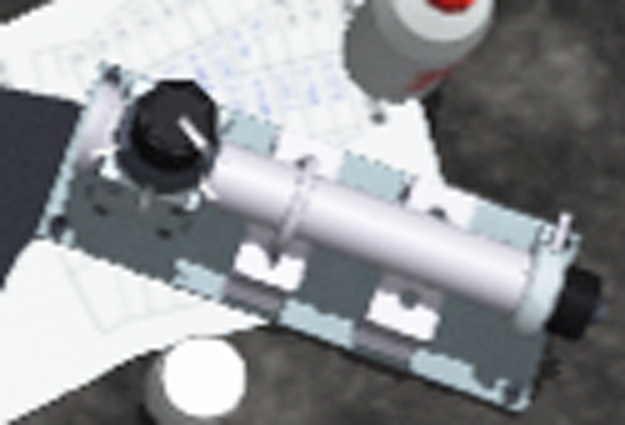

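View pics/c2.png

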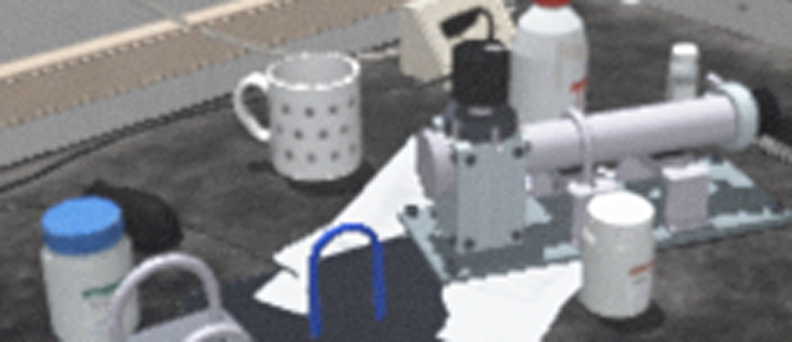

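Top crop: the knob is at about (170,125), with its white line pointing down and right, about 30° from the pipe. A 60° clockwise turn puts it square across, as described. The empty bracket is at about (410,290) and the fitted one at (275,250). The middle U-bolt in the block is the medium. Next I go to the knob and grip lightly to centre on it.

```bash
python3 - <<'E'
from h import *
k=np.array([.596,-.1015]); y0=np.radians(68.7)
r.move_to([*k,.24],down(y0)); st("above")
r.move_l([*k,.158],vel=.12); st("down")
gripper_to(.04,4); st("grip4")
r.hold(.2); st("hold")
E
```

```text
above t 4.83 p [ 0.5961 -0.1005  0.2401] F [-1.4  0.1 -0.2] M [ 0.03 -0.04  0.03] op 0.0938
down t 5.67 p [ 0.5966 -0.1015  0.1587] F [-0.8  1.   0.5] M [-0.1  0.  -0. ] op 0.094
grip4 t 6.49 p [ 0.5961 -0.1012  0.158 ] F [0.9 2.1 0.2] M [ 0.17 -0.09  0.01] op 0.0437
hold t 6.69 p [ 0.5961 -0.1012  0.158 ] F [1.4 2.2 0.7] M [ 0.28 -0.1   0.04] op 0.044
```

```bash
python3 - <<'E'
from h import *
k=np.array([.596,-.1015]); y0=np.radians(68.7); u=np.array([np.cos(y0),np.sin(y0)])
for d in (.001,.002):
    r.move_l([*(k+d*u),.158],vel=.02); r.hold(.15); st(d); print(u@telemetry.current_wrist_force()[:2], u@(telemetry.current_ee_pos()[:2]-k))
E
```

```text
0.001 t 7.09 p [ 0.5961 -0.1011  0.158 ] F [-0.9 -1.5  0.9] M [-0.31  0.19 -0.02] op 0.0437
-1.7573731115123097 0.0004307720948130695
0.002 t 7.49 p [ 0.5962 -0.101   0.158 ] F [-2.  -4.9  2. ] M [-0.84  0.43  0.01] op 0.0441
-5.24763987313916 0.0005378180026121995
```

```bash
python3 - <<'E'
from h import *
k0=np.array([.596,-.1015]); y0=np.radians(68.7); u=np.array([np.cos(y0),np.sin(y0)]); k=k0+.0005*u
r.move_l([*k,.158],vel=.04); gripper_to(.04,30); st("grip")
r.move_l([*k,.150],vel=.03); st("push"); r.hold(.1); st("push")
E
```

```text
grip t 7.96 p [ 0.5961 -0.1011  0.158 ] F [-1.1 -2.1  1. ] M [-0.41  0.33 -0.02] op 0.0434
push t 8.38 p [ 0.5962 -0.1011  0.1509] F [-2.8 -3.1  7. ] M [-0.37  0.52  0.01] op 0.0437
push t 8.47 p [ 0.5962 -0.1011  0.1509] F [-2.2 -2.7  7. ] M [-0.37  0.48 -0.07] op 0.0437
```

```bash
python3 - <<'E'
from h import *
k0=np.array([.596,-.1015]); y0=np.radians(68.7); u=np.array([np.cos(y0),np.sin(y0)]); k=k0+.0005*u
def yaw():
    q=telemetry.current_tool_rot(); m=R.from_quat([q[1],q[2],q[3],q[0]]).as_matrix(); return np.degrees(np.arctan2(m[1,0],m[0,0]))
print(yaw())
for a in (20,40,60):
    r.move_l([*k,.150],rot=down(y0-np.radians(a)),vel=.15); st(a); print(yaw())
    if max(abs(telemetry.current_wrist_force()))>25: break
E
```

```text
68.7050833029791
20 t 8.97 p [ 0.5962 -0.1011  0.1509] F [-2.9 -3.   6.7] M [-0.37  0.55  0.01] op 0.0436
48.69965757119705
40 t 9.47 p [ 0.5961 -0.1012  0.1509] F [-2.8 -3.   6.7] M [-0.48  0.59 -0.04] op 0.0437
28.698318661890465
60 t 9.97 p [ 0.596  -0.1012  0.1509] F [-3.2 -2.5  5.8] M [-0.51  0.55  0.07] op 0.0436
8.700825485610228
```

```bash
python3 - <<'E'
from h import *
k=np.array([.596,-.1011])
r.move_l([*k,.158],vel=.04); r.hold(.15); st("up")
gripper_to(.08,10); st("open")
r.move_l([*k,.225],vel=.2)
# over the pipe at line y=-20, jaws along line x; go there high to clear the knob
psi=np.radians(-21.3); ly=np.array([-np.sin(psi),np.cos(psi)])
p=k-.12*ly; print(p, inverse_kinematics([*p,.2],down(psi)))
r.move_l([*p,.2],rot=down(psi),vel=.25)
im=vision.snapshot("scene"); st("p")
cv2.imwrite("pics/c3.png",cv2.resize(im[120:235,220:400],None,fx=4,fy=4,interpolation=2)[:,:,::-1])
im=vision.snapshot("top")
cv2.imwrite("pics/c4.png",cv2.resize(im[140:240,260:395],None,fx=5,fy=5,interpolation=2)[:,:,::-1])
for n in ["bracket_seat","selector_grip"]: print(n,[np.round(d["at"],4) for d in models.mark_of(n,"top")][:1])
E
```

```text
up t 10.47 p [ 0.596  -0.1012  0.1582] F [-2.6 -2.1  3.4] M [-0.62  0.41 -0.02] op 0.0439
open t 11.21 p [ 0.596  -0.1011  0.158 ] F [-0.4  0.4 -0. ] M [-0.05  0.07 -0.01] op 0.08
[ 0.55240985 -0.21290295] [-4.85360258e-01  3.19324922e-01  1.51839382e+00 -4.44089210e-16
  1.30387391e+00 -1.13605128e-01]
p t 12.42 p [ 0.5525 -0.2118  0.1994] F [ 0.1 -0.4  0.1] M [-0.06  0.04  0.03] op 0.08
bracket_seat [array([ 0.5389, -0.2496,  0.0628])]
selector_grip [array([ 0.5964, -0.0995,  0.1543])]
```

View pics/c4.png

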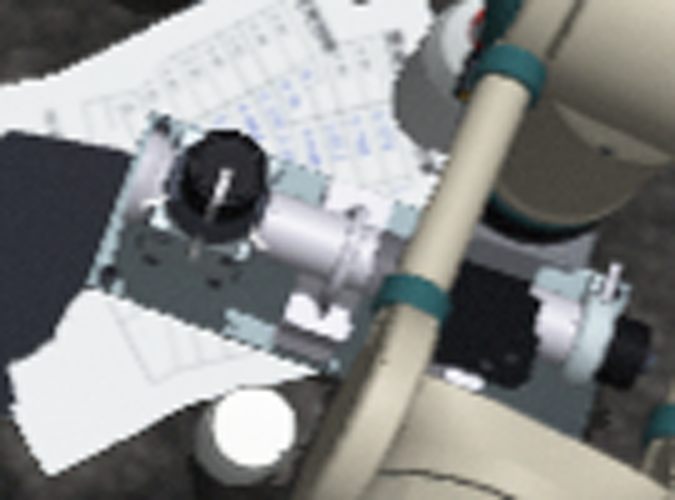

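White line now lies square across the pipe at (220,195), so the valve is shut. Next I grip the pipe lightly to find its axis.

```bash
python3 - <<'E'
from h import *
k=np.array([.596,-.1011]); psi=np.radians(-21.3); lx=np.array([np.cos(psi),np.sin(psi)]); ly=np.array([-lx[1],lx[0]])
p=k-.12*ly
print(r.move_l([*p,.090],vel=.15,guard=12)); st()
gripper_to(.03,4); r.hold(.1); st("grip")
t=telemetry.current_ee_pos()[:2]; print("x off of held tcp",lx@(t-k),"F",lx@telemetry.current_wrist_force()[:2])
d=lx@telemetry.current_wrist_force()[:2]/4000
r.move_l([*(p+d*lx),.090],vel=.02); r.hold(.1); st("adj")
t=telemetry.current_ee_pos()[:2]; print("x off",lx@(t-k),"F",lx@telemetry.current_wrist_force()[:2], "d",d)
E
```

```text
False
 t 13.45 p [ 0.5532 -0.2131  0.0908] F [-0.4 -0.3  0. ] M [-0.02  0.06  0.04] op 0.08
grip t 14.28 p [ 0.5509 -0.2122  0.0898] F [-5.3  2.   3.9] M [ 0.29  1.11 -0.1 ] op 0.0375
x off of held tcp -0.0016877852196726635 F -5.627364802146304
adj t 14.62 p [ 0.5508 -0.2122  0.0899] F [-2.9  0.3  2.6] M [ 0.19  0.79 -0.04] op 0.0378
x off -0.0017461775126459424 F -2.8552135255808424 d -0.001406841200536576
```

```bash
cat >> h.py <<'E'
def unproj(c,px,z):
    k=vision.get_calibration(c); q=k["orientation"]; m=R.from_quat([q[1],q[2],q[3],q[0]])
    px=np.atleast_2d(px).astype(float)
    d=m.apply(np.c_[(px[:,0]-k["cx"])/k["fx"],(px[:,1]-k["cy"])/k["fy"],np.ones(len(px))])
    return k["position"]+d*((z-k["position"][2])/d[:,2])[:,None]
E
python3 - <<'E'
from h import *
p=telemetry.current_ee_pos()
gripper_to(.08,10); r.move_l([p[0],p[1],.23],vel=.3); st()
im=vision.snapshot("top")
R_=models.regions_of("storage_block","top"); print(len(R_),R_[0]["score"],R_[0]["pixels"].sum())
m=R_[0]["pixels"].astype(np.uint8)
c=max(cv2.findContours(m,cv2.RETR_EXTERNAL,cv2.CHAIN_APPROX_NONE)[0],key=cv2.contourArea)[:,0,:]
w=unproj("top",c,.04)[:,:2]
rc=cv2.minAreaRect((w*1000).astype(np.float32)); print(rc)
for n in("storage_block","ubolt_medium_mid"):
  print([(round(d["score"],2),np.round(d["at"],4)) for d in models.mark_of(n,"top")])
cv2.imwrite("pics/c5.png",cv2.resize(im[165:260,155:270],None,fx=6,fy=6,interpolation=2)[:,:,::-1])
E
```

```text
t 16.05 p [ 0.5503 -0.212   0.2296] F [-0.5  0.  -0.3] M [-0.1   0.08 -0.05] op 0.0801
1 0.81 2492
((509.10491943359375, 198.11566162109375), (111.1965103149414, 197.3948211669922), 81.60871887207031)
[(0.88, array([ 0.5089,  0.1993, -0.0011])), (0.61, array([0.455 , 0.2088, 0.045 ])), (0.33, array([ 6.846e-01, -2.688e-01,  5.000e-04]))]
[(0.57, array([0.5675, 0.0535, 0.0444])), (0.46, array([0.5161, 0.1923, 0.0486])), (0.42, array([0.5952, 0.3265, 0.0431]))]
```

View pics/c5.png

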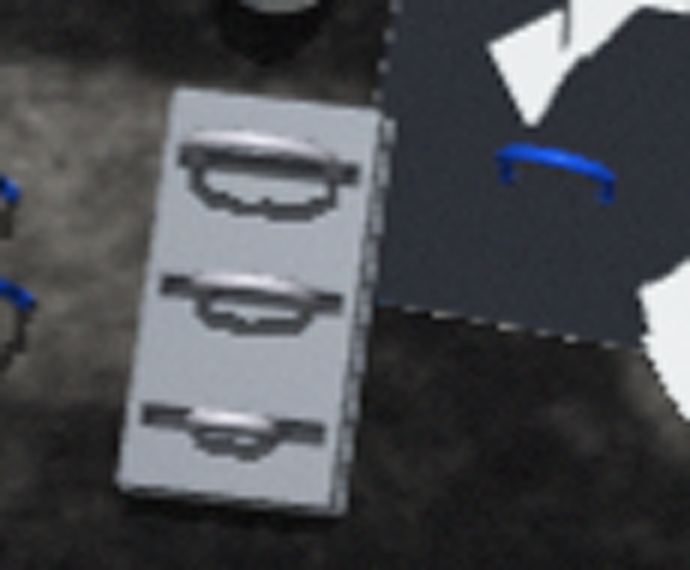

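```bash
python3 - <<'E'
from h import *
o=np.array([155,165])-.5
for n,a,b in(("L",(180,160),(358,175)),("M",(162,286),(342,303)),("S",(143,412),(323,433))):
    w=unproj("top",np.array([a,b])/6+o,.04)[:,:2]; d=w[0]-w[1]; print(n,w.mean(0),np.degrees(np.arctan2(d[1],d[0])),np.linalg.norm(d))
w=unproj("top",np.array([(175,90),(382,108),(120,488),(335,510)])/6+o,.04)[:,:2]
print(w.mean(0)); 
for i,j in((0,1),(2,3),(2,0),(3,1)): d=w[j]-w[i]; print(np.degrees(np.arctan2(d[1],d[0])),np.linalg.norm(d))
print(unproj("top",np.array([(192,278),(316,293)])/6+o,.06), unproj("top",np.array([(258,278)])/6+o,.09))
E
```

```text
L [0.57239318 0.19124577] 83.59983790822956 0.08523296211301966
M [0.51160907 0.19967333] 83.03981682248073 0.08559796950940467
S [0.45134765 0.20890857] 81.81161709389373 0.08515242048411095
[0.51064999 0.19905949]
-96.5669823306532 0.09958091315365247
-97.36323659898811 0.1010362773040793
-7.761913179194896 0.19083661579402905
-7.322367406644305 0.1922159020244625
[[0.51742919 0.2251941  0.06      ]
 [0.50884147 0.1675279  0.06      ]] [[0.51242013 0.19100372 0.09      ]]
```

```bash
python3 - <<'E'
from h import *
a=np.radians(-7.6); n=np.array([np.cos(a),np.sin(a)]); c=np.array([.5132,.194])
q=telemetry.current_ee_pos()
r.move_to([*c,.19],down(a)); gripper_to(.04,4); st("above")
print(r.move_l([*c,.108],vel=.12,guard=8)); st("dn")
gripper_to(.0,4); r.hold(.1); st("grip")
t=telemetry.current_ee_pos()[:2]; print("n off of held",n@(t-c),"F",n@telemetry.current_wrist_force()[:2])
E
```

```text
above t 18.54 p [0.5132 0.194  0.19  ] F [0.8 0.4 0. ] M [-0.1   0.11  0.01] op 0.0397
False
dn t 19.38 p [0.5138 0.1942 0.1085] F [-0.5 -0.3 -0.2] M [-0.05  0.05 -0.  ] op 0.0399
grip t 20.07 p [0.5133 0.194  0.1082] F [ 0.1 -0.3  2.4] M [-0.07  0.09  0.02] op 0.0081
n off of held 0.00012153353557037577 F 0.1434534062383879
```

```bash
python3 - <<'E'
from h import *
a=np.radians(-7.6); c=np.array([.5132,.194])
gripper_to(.04,4); r.move_l([*c,.16],vel=.25); gripper_to(.08,4)
b=a+np.pi/2
r.move_l([*c,.16],rot=down(b),vel=.25); st("rot")
print(r.move_l([*c,.075],vel=.12,guard=8)); st("dn")
gripper_to(.05,5); st("g5"); gripper_to(.05,30); r.hold(.1); st("grip")
t=np.array(telemetry.current_ee_pos()[:2])
r.move_l([*c,.22],vel=.2); st("lift")
im=vision.snapshot("scene")
cv2.imwrite("pics/c6.png",cv2.resize(im[100:280,140:300],None,fx=3.3,fy=3.3,interpolation=2)[:,:,::-1])
E
```

```text
rot t 23.61 p [0.5132 0.194  0.16  ] F [ 0.2 -0.2  0.2] M [ 0.02 -0.   -0.01] op 0.0804
False
dn t 24.47 p [0.5138 0.1941 0.0755] F [-0.1  0.3  0.8] M [ 0.   -0.01 -0.04] op 0.0798
g5 t 24.94 p [0.5135 0.194  0.0755] F [-0.2 -0.7  1.5] M [-0.01 -0.01 -0.02] op 0.0577
grip t 25.26 p [0.5135 0.194  0.0754] F [-1.2 -1.   2.8] M [-0.11 -0.01 -0.04] op 0.0572
lift t 26.13 p [0.5122 0.1938 0.2186] F [-0.5 -0.7 -0.5] M [-0.03  0.02 -0.04] op 0.0574
```

View pics/c6.png

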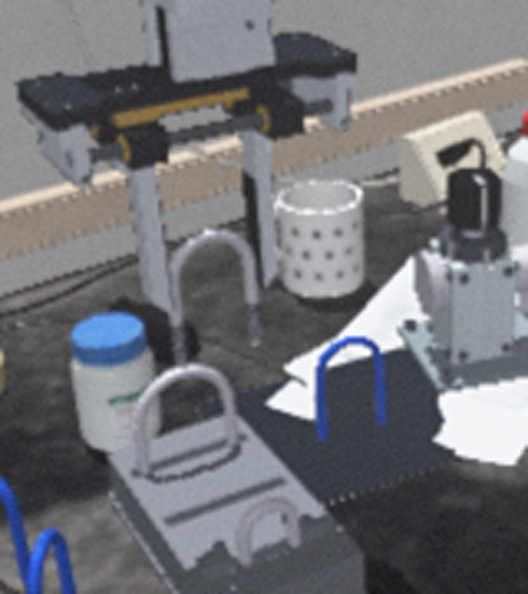

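Block crop: the medium slot is empty, and the medium U-bolt hangs upright and straight in the jaws at about (215,290). The other two are still in place. Carrying it high to the bracket.

```bash
python3 - <<'E'
from h import *
s=np.array([.5356,-.2493]); psi=np.radians(-22.1)
p=telemetry.current_ee_pos()
r.move_l([p[0],p[1],.27],vel=.25)
r.move_to([*s,.27],down(psi)); st("over")
r.move_l([*s,.172],vel=.2)
print(r.move_l([*s,.128],vel=.08,guard=8)); st("straddle")   # tips ~61 mm
im=vision.snapshot("scene")
cv2.imwrite("pics/c7.png",cv2.resize(im[120:235,240:400],None,fx=4.5,fy=4.5,interpolation=2)[:,:,::-1])
E
```

```text
over t 28.16 p [ 0.5358 -0.2482  0.2698] F [ 0.8 -0.7  0.4] M [-0.04  0.08  0.01] op 0.0569
False
straddle t 29.5 p [ 0.5359 -0.2495  0.1284] F [-0.4 -0.6 -0.6] M [-0.05  0.06  0.02] op 0.0572
```

Straddling the pipe with no contact force. Next a guarded insertion, with a small search if it catches on the plate.

```bash
python3 - <<'E'
from h import *
s=np.array([.5356,-.2493]); psi=np.radians(-22.1); lx=np.array([np.cos(psi),np.sin(psi)]); ly=np.array([-lx[1],lx[0]])
for dx,dy in [(0,0),(0,-.0015),(0,.0015),(.001,0),(-.001,0),(0,-.003),(0,.003)]:
    if telemetry.current_t()>42: break
    c=s+dx*lx+dy*ly
    r.move_l([*c,.128],vel=.06)
    hit=r.move_l([*c,.098],vel=.04,guard=7); st((dx,dy,hit))   # tips to 31 mm: well through the plate
    if not hit and telemetry.current_ee_pos()[2]<.101:
        print(r.move_l([*c,.0855],vel=.03,guard=12)); st("home"); break
E
```

```text
(0, 0, False) t 30.7 p [ 0.5358 -0.2494  0.0982] F [ 0.   0.  -0.5] M [-0.05  0.07  0.04] op 0.0565
False
home t 31.27 p [ 0.5355 -0.2493  0.0859] F [-0.5 -0.   4.3] M [ 0.05  0.32 -0.02] op 0.0565
```

```bash
python3 - <<'E'
from h import *
s=np.array([.5356,-.2493])
gripper_to(.08,10); st("open")
r.move_l([*s,.165],vel=.15); gripper_to(0.0,5); st("shut")
hit=r.move_l([*s,.120],vel=.04,guard=6); st(("press",hit))
r.move_l([*s,.27],vel=.25)
r.move_to([.35,.12,.3],down(0)); st("away")
im=vision.snapshot("scene"); im2=vision.snapshot("top")
A=cv2.resize(im[120:220,250:390],None,fx=4,fy=4,interpolation=2); B=cv2.resize(im2[155:230,270:395],(560,336),interpolation=2)
A=cv2.copyMakeBorder(A,0,0,0,0,0)
cv2.imwrite("pics/c8.png",cv2.resize(np.vstack([A,B]),None,fx=.8,fy=.8)[:,:,::-1])
for n in ("ubolt_medium_mid","ubolt_small_mid","ubolt_large_mid","selector_grip","wash_bottle","jar","small_jar"):
    print(n,[(round(d["score"],2),np.round(d["at"],3)) for d in models.mark_of(n,"scene")])
E
```

```text
open t 31.83 p [ 0.5356 -0.2493  0.0854] F [-0.   0.7  0.1] M [-0.06  0.09 -0.01] op 0.0802
shut t 33.76 p [ 0.5356 -0.2493  0.165 ] F [-0.5  0.   0.6] M [-0.06  0.08 -0.01] op 0.0008
('press', True) t 34.62 p [ 0.5354 -0.2492  0.1281] F [-1.3  0.1  5.4] M [0.02 0.24 0.03] op 0.0006
away t 36.88 p [0.3508 0.1196 0.2999] F [0.1 0.  0.5] M [-0.08  0.11  0.02] op 0.0006
ubolt_medium_mid [(0.82, array([0.597, 0.328, 0.043])), (0.62, array([0.572, 0.055, 0.048])), (0.57, array([0.5  , 0.331, 0.043])), (0.54, array([ 0.469, -0.121,  0.003])), (0.5, array([ 0.538, -0.247,  0.056]))]
ubolt_small_mid [(0.56, array([0.451, 0.205, 0.04 ]))]
ubolt_large_mid [(0.73, array([0.571, 0.192, 0.06 ]))]
selector_grip [(0.55, array([ 0.593, -0.106,  0.153]))]
wash_bottle [(0.93, array([ 0.683, -0.267,  0.   ]))]
jar [(0.75, array([ 0.689,  0.188, -0.   ])), (0.53, array([ 0.537, -0.252,  0.061]))]
small_jar [(0.71, array([ 0.467, -0.122,  0.   ]))]
```

View pics/c8.png

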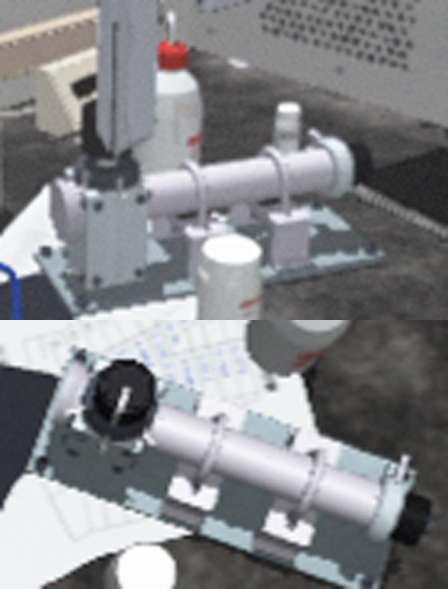

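Both U-bolts sit identically on the pipe, at about (200,185) and (280,170). The press met the bow at 103 mm, which is the seated height, and the knob line is still square across. Handing in.

```bash
python3 -c "
from h import *
r.sign_off(); st('done')"
```

```text
the job is handed in; nothing more can be done
the job is handed in; nothing more can be done
```

The valve is shut and the medium U-bolt is fully home on the pipe at the empty bracket, handed in after about 37 s of the 58 s allowed.

- **Valve:** I pushed the knob in 7 mm and turned it 60° clockwise. It came back up, and both later top pictures show the white line square across the pipe.
- **U-bolt:** I took the medium one from the middle slot, and it went through both holes on the first try with almost no force. A light press (about 5 N) met its bow at 103 mm, which is the seated height. In both cameras it looks the same as the U-bolt already fitted.
- **Everything else:** the small and large U-bolts, the bottle and both jars show within about 4 mm of where they started, which is the networks' accuracy. I did not touch the blue look-alikes.

No final check failed. The pipe direction from vision was about 0.8° off the touch measurement, so I used the touch result. In the last picture the networks also gave false labels, such as a "jar" at the bracket, which I discounted against the picture.

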